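# Set a standard filter in the beam and close the spectrophotometer

### The arm

A 7-joint arm with a two-finger parallel gripper is mounted at the origin on the work surface. World frame = base frame: x ahead of the robot, y to its left, z up, the work surface at z = 0. Lengths are in m, angles in rad, forces in N, time in s.
With the tool pointing down it reaches from about 0.35 to 0.9 m from the base axis. Payload 8.1 kg.
Tool frame: the origin (TCP) lies midway between the tips of the shut fingers; the grasp point (between the pads) lies arm.grasp_offset behind it (arm.grasp_offset is the distance from the TCP to the grasp point, in m); z points along the fingers, y is the line along which they close (so a half turn about z gives the same grasp; the last joint's range is limited). The gripper opens to 92 mm and grips with 3 to 60 N. Pads are 19 mm wide; open, the fingers measure 130 mm over their backs; the gripper's body (75 mm by 190 mm) begins 47 mm behind the grasp point.
Start: joints at [1.066, 0.434, 0.025, 1.573, -0.012, 1.134, -0.075], TCP at [0.244, -0.575, 0.227] pointing down, gripper open.
Joint ranges: [-2.62, 2.62], [-0.44, 2.09], [-1.27, 1.32], [0.08, 2.57], [-1.32, 4.46], [0.12, 2], [-2.74, 2.74]. Speed limits (rad/s): [2.22, 2.22, 3.01, 3.01, 3.14, 3.14, 3.14].

### API

Orientations are given as a rotation vector (axis times angle).
In Python, from cell import observe, imaging, arm gives the robot as it stands.
- The arm moves only by the tool apply_moves, never from a script. Its argument "commands" is a list of rows, each a list of 5 numbers: the opening in per cent of the stroke, from 0 (shut) to 100 (fully open), then the shift along the world's x, y, z in units of 0.06 m (1.0 is 0.06 m), then the turn about the world's z in units of 0.5 rad (1.0 is 0.5 rad). A call has 1 to 12 rows; each row shifts and turns the commanded pose from where the row before left it; what a row does not reach is not made up. A row lasts 1/8 s, in which the tool goes at most 62.5 mm and 10.7 degrees, less where a joint would pass 70% of its speed; a pose out of reach is approached as far as the arm can. A call with a number of a shift or a turn outside -1 to 1 is refused whole. A call with a gripper value outside its range is refused whole. The fingers move at their own pace and stop on an object; "newtons" is the grip in N (left out, the last holds). Time passes only in rows, so rows that do not move let the fingers close. It gives the time, the measured TCP pose, the force, the opening and the grip force at its end, in the units of the state.
- observe(): the state, without advancing time (a new reading comes with each control period).
- imaging.get_image(name): name is "scene" or "top" or "wrist"; returns (picture, depth): 480x640x3 uint8, red, green, blue; 480x640 float32, m along the optical axis (not along the pixel's ray), 0 where there is no reading.
- imaging.camera_params(name): a dict with "camera_matrix" (3x3 intrinsics, pixels), "origin" and "rotation" of the camera in the world; the wrist camera has in their place "tool_from_camera" (4x4, takes a point from camera to tool coordinates, whose origin is the TCP and whose axes are the flange's). Camera axes: x right, y up, looking along -z (the intrinsics and any distortion apply to the point x, -y, -z); pixel columns grow to the right and rows downward; lengths in m; the calibration is good to about 2 mm. A picture is of the moment at which its call begins: read the wrist's pose just before it. camera_params takes no time and is no camera call.
- arm.sign_off(): hands the job in; it is judged then, once.
The state is a dict: "clock": time; "joints": joint angles; "dq": joint speeds; "joint_efforts": joint torques, N m; "position": TCP position; "ee_rot": TCP orientation; "force": force on the tool from outside, world axes, zero at the start; "ft_torque": the same for the moment, N m; "width": opening from 0.0 (shut) to 1.0 (fully open); "gripper_force": force on a finger pad.
Only numpy, scipy, OpenCV 4.12 (cv2) and the standard library are available. Lean on these libraries where they do the work, as an engineer would, in place of code of your own. Each camera call takes 0.05 s, during which the arm holds its last target. There are 200 camera calls.

### The job

Ready the spectrophotometer for a check reading on the amber standard filter: hook a fingertip behind the upturned lip at the front and draw the filter slide out until the amber filter is centred in the light beam, and slide the blue compartment cover fully shut. Do it with the fingertips only: do not pinch the slide's lip, do not touch the filters or lift them from the slide, and leave the things around the instrument where they are.

Things in the scene. Friction and masses are not known exactly. Their poses are not given: they have to be found in the camera images.
- instrument: White spectrophotometer, blue ends, fixed; 320 deep (x), 406 wide (y), 115 high. Origin: centre of underside; x from front panel (x=-160) to back, y to its left, z up. Open sample well in the top: x -135..22, y 30..90; the slide's bar leaves the front at y=60. Cover rails, 8 high, on top along y at x=-147 and 34. Tilted screen at right rear, up to 152 high (mm).
- beam (a point): Point where the light beam crosses the slide's path, 90 mm above the bench, at instrument x=-55, y=60 mm. The beam runs along the instrument's y; two round aluminium snouts on the well's side walls and a short red line on the top at the well's left edge mark it. A filter is centred when its centre is level with this point along the instrument's x.
- slide (a joint): Filter slide, m drawn out: 0 = fully in, blank filter in the beam (as at the start); grows as it moves away from the front panel (instrument -x); end stop 0.066. Four pockets 20 mm apart: the 2nd, 3rd, 4th from the front reach the beam at 0.020, 0.040, 0.060. Drags at about 3 N, no detents, stays where left, can be pushed back.
- slide_lip (a point): Mid top edge of the rear face (facing the instrument; hook here) of the slide's upturned lip; moves with it. Lip: upright aluminium plate 46 wide, 3 thick, 77 to 105 mm above the bench, with a 3 thick rubber pad on its front up to 5 below its top. Behind it a flat bar, 20 wide, top at 80 mm height. Fully in, the rear face is 45 mm ahead of the front panel.
- cover (a joint): Blue sliding cover of the sample well, m open: 0 = fully shut at its stop, up to 0.100 open. Closes towards the instrument's left (+y), drags at about 2 N, stays where left. Plate 173 mm (x) by 90 mm (y), its top face 126 mm above the bench.
- cover_lip (a point): Mid top edge of the upright face of the cover's raised lip, 138 mm above the bench; moves with the cover. The lip is a pale grey ridge 100 mm long (along instrument x), 12 mm high; its upright face looks to instrument -y, where a fingertip standing over the cover's flat top (71 mm wide here) bears on it to draw it shut; its other side slopes down to the leading edge.
- filter_amber: The wanted amber filter: black frame 12.5 x 12.5 x 45 mm, amber glass, orange-amber cap, standing loose in one of the 2nd to 4th pockets of the slide (0.7 mm play). Origin: centre of its underside, 55 mm above the bench when seated (top at 100 mm).
- filter_green: The same with green glass and cap, in another of these pockets.
- filter_blue: The same with blue glass and cap, in another of these pockets.
- filter_blank: The blank: the same frame without glass, white cap, always in the front pocket.
- case: Grey open storage case for filters, 70 x 130 x 28 mm, loose on the bench in front of the instrument's right half. Origin: centre of its underside. A bystander.
- beaker: Glass beaker, 64 mm across, 85 mm high, loose at the left of the instrument. Origin: centre of its underside. A bystander.
- bottle: White bottle with red cap, 60 mm across, 130 mm high, loose in front of the instrument's right end. Origin: centre of its underside. A bystander.
- pen: Pen, 135 mm long, lying on the open notebook (205 x 145 x 12 mm, fixed) in front of the instrument's left half. Origin: centre of its underside. A bystander.

How it is judged:
By the outcome, as a careful person would: the job done as asked, in the order asked, and still so for the second after the job is handed in, with the robot touching nothing.
It also fails if it takes over 45 s, if anything falls off the work surface, if the arm or the gripper's body presses on something with over 40 N, if the wrist force passes 120 N, or if a joint passes its speed limit or range.

## Working session

There is one attempt and no reset: what is moved stays moved. The work goes in short steps, Python scripts to look and compute and a tool call to move; the robot and the scene stay as the last step left them, time stands still between calls to the robot, and variables do not carry over. Pictures are saved under pics/ and viewed, at most 10 in all, crops included, and the job is handed in when it is done.

Besides the shell and the picture viewer there is one more tool, called after ">>>" by a JSON object that holds its "fn" and its "kwargs". apply_moves: Moves the arm, as the interface text tells. Its arguments: {"type":"object","properties":{"commands":{"type":"array"},"newtons":{"type":"number"}},"required":["commands"]}

```bash
mkdir -p pics; ls; cat > h.py <<'E'
import numpy as np, cv2
from cell import observe, imaging, arm
from scipy.spatial.transform import Rotation as R
def cam(n,st=None):
    p=imaging.camera_params(n);K=np.array(p["camera_matrix"])
    if n=="wrist":
        st=st or observe();T=np.eye(4);T[:3,:3]=R.from_rotvec(st["ee_rot"]).as_matrix();T[:3,3]=st["position"]
        M=T@np.array(p["tool_from_camera"]);return K,M[:3,3],M[:3,:3]
    return K,np.array(p["origin"]),np.array(p["rotation"])
def ray(c,uv):
    K,o,r=c;d=np.linalg.inv(K)@np.array([uv[0],uv[1],1.]);return o,r@np.array([d[0],-d[1],-d[2]])
def onz(c,uv,z):
    o,d=ray(c,uv);return o+d*(z-o[2])/d[2]
def pt(c,uv,dep):
    o,d=ray(c,uv);return o+d*dep
def pix(c,P):
    K,o,r=c;q=r.T@(np.array(P)-o);q=K@np.array([q[0],-q[1],-q[2]]);return q[:2]/q[2]
def snap(n,f):
    im,d=imaging.get_image(n);cv2.imwrite("pics/"+f+".png",im[:,:,::-1]);np.savez("pics/"+f+".npz",im=im,d=d);return im,d
E
python3 - <<'E'
from h import *
for n in("scene","top"):
    snap(n,n);p=imaging.camera_params(n);print(p)
s=observe();print(s)
p=imaging.camera_params("wrist");print(p,arm.grasp_offset)
E
```

```text
pics
{'camera_matrix': array([[511.33840277,   0.        , 316.9379342 ],
       [  0.        , 511.33840277, 235.89138142],
       [  0.        ,   0.        ,   1.        ]]), 'origin': array([1.02639946, 0.43765638, 0.81556743]), 'rotation': array([0.33960876, 0.84002879, 2.28577832])}
{'camera_matrix': array([[443.17227158,   0.        , 312.14785754],
       [  0.        , 443.17227158, 234.49906044],
       [  0.        ,   0.        ,   1.        ]]), 'origin': array([ 0.51407271, -0.0422232 ,  0.97019619]), 'rotation': array([ 0.08009237, -0.06409629, -1.55530137])}
{'clock': 0.1, 'joints': array([ 1.06637811,  0.43513946,  0.02498474,  1.57400592, -0.01160076,
        1.13397115, -0.07511954]), 'dq': array([-0.00099651, -0.00262579, -0.00077287, -0.0014498 , -0.00171921,
       -0.0004273 , -0.00098157]), 'joint_efforts': array([ 1.80678526e-03, -6.69127393e+01,  9.87215526e-01, -3.15150511e+01,
       -6.06112950e-02,  3.73171270e-02,  5.93335540e-05]), 'position': array([ 0.24420339, -0.57482969,  0.22603224]), 'ee_rot': array([-3.07713969e+00, -6.26520791e-01,  6.29798845e-04]), 'force': array([0.87924294, 0.0149937 , 0.13172344]), 'ft_torque': array([ 0.00309021, -0.00955902, -0.04055425]), 'gripper_force': 0.0, 'width': 0.9978787026463376}
{'camera_matrix': array([[357.87332025,   0.        , 322.1330774 ],
       [  0.        , 357.87332025, 242.14912918],
       [  0.        ,   0.        ,   1.        ]]), 'tool_from_camera': array([[ 1.55963639e-04,  9.68287426e-01,  2.49838821e-01,
         6.61247569e-02],
       [ 9.99999981e-01, -1.21261760e-04, -1.54289067e-04,
        -3.59666567e-04],
       [-1.19100268e-04,  2.49838841e-01, -9.68287426e-01,
        -1.57621875e-01],
       [ 0.00000000e+00,  0.00000000e+00,  0.00000000e+00,
         1.00000000e+00]])} 0.0188
```

View pics/top.png

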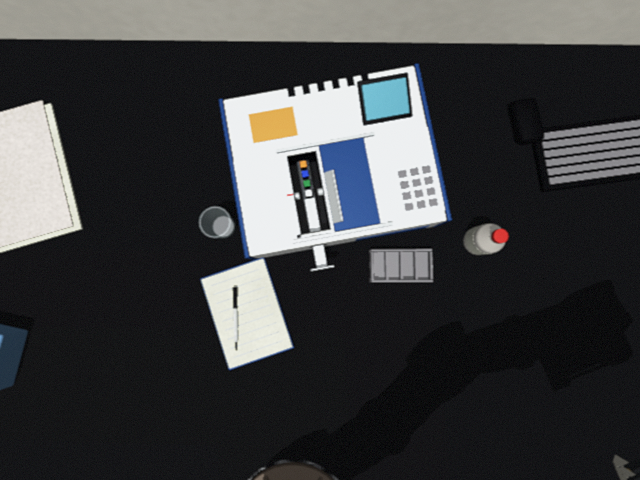

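View pics/scene.png

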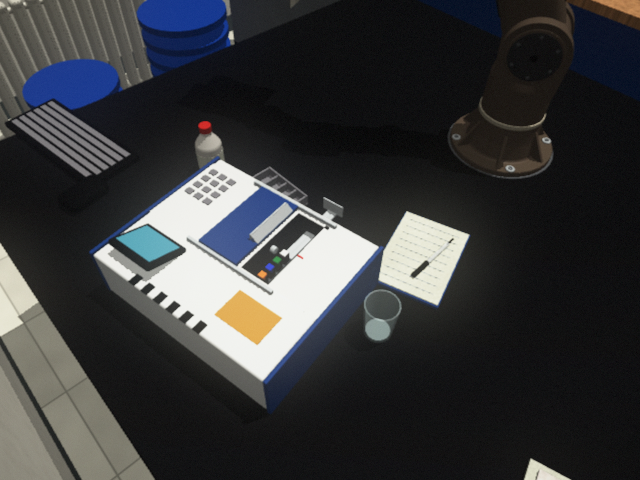

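Top view: from the back of the well, the caps are amber (303,164), blue (305,173), green (307,184) and the white blank in front. Amber is therefore in the 4th pocket, so the slide goes to 0.060. The lip is at about (322,266), the cover is open to the right, and the case, bottle, notebook and beaker stand clear.

```bash
sed -i 's/return K,np.array(p\["origin"\]),np.array(p\["rotation"\])/return K,np.array(p["origin"]),R.from_rotvec(p["rotation"]).as_matrix()/' h.py
cat >> h.py <<'E'
def cloud(c,d):
    v,u=np.mgrid[0:480,0:640];K,o,r=c
    x=(u-K[0,2])/K[0,0];y=(v-K[1,2])/K[1,1]
    return o+np.stack([x*d,-y*d,-d],-1)@r.T
E
python3 - <<'E'
from h import *
for n in("top","scene"):
    f=np.load(f"pics/{n}.npz");im,d=f["im"],f["d"];c=cam(n);P=cloud(c,d)
    m=(d>0)&(P[...,2]>.105)&(P[...,2]<.122)&(P[...,0]>.3)&(P[...,0]<1)&(abs(P[...,1])<.45)
    k,l,st,ce=cv2.connectedComponentsWithStats(m.astype(np.uint8));i=1+np.argmax(st[1:,4]);q=P[l==i]
    r=cv2.minAreaRect(q[:,:2].astype(np.float32));print(n,r,np.median(q[:,2]),len(q))
    b=cv2.boxPoints(r);print(b)
    # lip: 0.09..0.11 in front
    m=(d>0)&(P[...,2]>.06)&(P[...,2]<.108)&(P[...,0]<b[:,0].mean()-.12)&(P[...,0]>.3)&(abs(P[...,1]+.04)<.09)
    k,l,st,ce=cv2.connectedComponentsWithStats(m.astype(np.uint8));print(st[1:],ce[1:])
    for j in range(1,k):
        if st[j,4]>20: q=P[l==j];print(j,q.min(0),q.max(0),q.mean(0))
    hsv=cv2.cvtColor(im,cv2.COLOR_RGB2HSV)
    print("table z",np.median(P[...,2][(d>0)&(P[...,0]<.4)&(P[...,0]>.2)]))
    if n=="top":
        for nm,uv,z in(("amber",(303,164),.1),("blue",(305,173),.1),("green",(307,184),.1),("lip",(322,268),.105),("beammark",(291,195),.115)):print(nm,onz(c,uv,z),P[uv[1],uv[0]])
E
```

```text
top ((0.7437657117843628, -0.07246790826320648), (0.32213830947875977, 0.4064521789550781), 11.183838844299316) 0.11472948948092865 23796
[[ 0.546338    0.0956583 ]
 [ 0.62517256 -0.3030753 ]
 [ 0.9411934  -0.24059412]
 [ 0.86235887  0.1581395 ]]
[[299 221   1   2   2]
 [309 221  12  11 100]
 [328 222   3   7   8]
 [300 226   1   3   3]
 [301 232   1   2   2]
 [270 237  91  35 433]] [[299.         221.5       ]
 [314.22       225.92      ]
 [329.         225.375     ]
 [300.         227.        ]
 [301.         232.5       ]
 [318.86605081 254.45034642]]
2 [ 0.60297419 -0.04824555  0.07630234] [ 0.62371925 -0.02575219  0.08335805] [ 0.61363744 -0.03645491  0.07955495]
6 [ 0.52260001 -0.12966559  0.06121999] [0.59172348 0.04949283 0.10797869] [ 0.55593543 -0.04658629  0.08493628]
table z -0.0005413607846021518
amber [ 0.73573041 -0.01234728  0.1       ] [ 0.73536605 -0.01239639  0.10143044]
blue [ 0.71745527 -0.01664841  0.1       ] [ 0.71728331 -0.01667003  0.10073575]
green [ 0.69520391 -0.02099677  0.1       ] [ 0.69542213 -0.0209712   0.09895163]
lip [ 0.52859411 -0.052942    0.105     ] [ 0.52863789 -0.05297431  0.10239135]
beammark [0.66985998 0.00957489 0.115     ] [0.67018066 0.00968151 0.11323967]
scene ((0.7442140579223633, -0.07234573364257812), (0.32264775037765503, 0.4087589383125305), 11.210244178771973) 0.11539351660469771 26290
[[ 0.54623485  0.09677133]
 [ 0.62570155 -0.30418864]
 [ 0.94219327 -0.2414628 ]
 [ 0.86272657  0.15949717]]
[[322 197  21  23 292]
 [292 216  29  27 442]] [[331.22945205 208.71917808]
 [303.9638009  228.86877828]]
1 [ 0.52355752 -0.07672583  0.07504245] [ 0.55331146 -0.03132058  0.10798137] [ 0.53390234 -0.05220069  0.0894206 ]
2 [ 0.59497913 -0.0706242   0.06044683] [ 0.62402058 -0.01769141  0.1079422 ] [ 0.60742275 -0.04940939  0.08723612]
table z -0.00021262591425741384
```

Instrument pose: centre (0.744, -0.072), yaw 11.2°. The two cameras agree, and the sizes, the lip and the beam mark all check out. Next I move above the gap behind the lip with the fingers shut.

>>> {"fn": "apply_moves", "kwargs": {"commands": [[0,0.47,0.8,0,-0.0375],[0,0.47,0.8,0,-0.0375],[0,0.47,0.8,0,-0.0375],[0,0.47,0.8,0,-0.0375],[0,0.47,0.8,0,-0.0375],[0,0.47,0.8,0,-0.0375],[0,0.47,0.8,0,-0.0375],[0,0.47,0.8,0,-0.0375],[0,0.47,0.8,0,-0.0375],[0,0.46,0.8,0,-0.0375],[0,0.46,0.77,0,-0.0375],[0,0,0,0,0]], "newtons": 20}}

```text
clock: 1.6
position: [0.5547, -0.0437, 0.2263]
ee_rot: [-3.123, -0.318, -0.001]
force: [-1.2, -0.6, 0.5]
width: 0.003
gripper_force: 0.0
```

```bash
cat >> h.py <<'E'
C=np.array([.744,-.0724]);A=.1953
RI=np.array([[np.cos(A),-np.sin(A)],[np.sin(A),np.cos(A)]])
def ins(p): return RI.T@(np.array(p)[:2]-C)
def wor(p): return C+RI@np.array(p)
def rep():
    s=observe();p=s["position"];x=R.from_rotvec(s["ee_rot"]).as_matrix()[:,0]
    print("t",s["clock"],"TCP",p.round(4),"ins",ins(p).round(4),"yaw err deg",np.degrees(np.arctan2(x[1],x[0])-A).round(2),"F ins",(RI.T@s["force"][:2]).round(2),s["force"][2].round(2),"w",round(s["width"],3));return s
E
python3 - <<'E'
from h import *
s=rep();im,d=snap("wrist","w1");c=cam("wrist",s)
for x in(-.205,):
    for y in(.037,.06,.083): print(pix(c,[*wor([x,y]),.105]).round(0))
P=cloud(c,d);m=(d>0)&(P[...,2]>.099)&(P[...,2]<.109)
q=(P[m][:,:2]-C)@RI;k=(q[:,0]<-.19)&(q[:,0]>-.23)&(abs(q[:,1]-.06)<.03);print(k.sum(),q[k].min(0),q[k].max(0))
E
```

```text
t 1.6 TCP [ 0.5547 -0.0437  0.2263] ins [-0.1801  0.0649] yaw err deg 0.42 F ins [-1.26 -0.35] 0.49 w 0.003
[356. 265.]
[328. 265.]
[300. 265.]
330 [-0.212347    0.03797814] [-0.20597599  0.08275046]
```

View pics/w1.png

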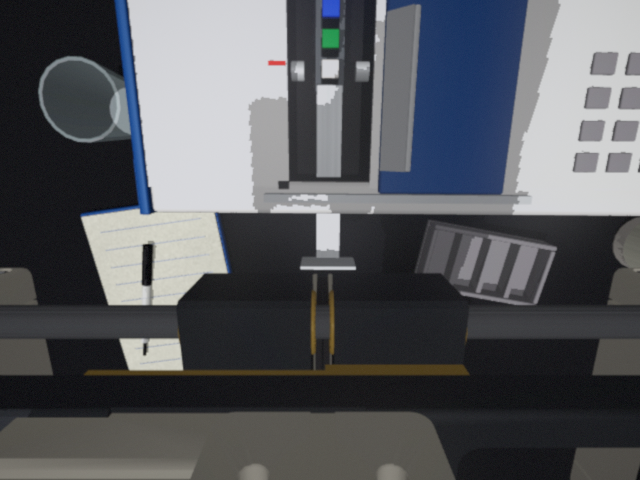

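Wrist view: the lip is at (327,264), and the shut fingers hide the area below row 275. Before descending I check the finger-tip profile in depth.

```bash
python3 - <<'E'
from h import *
f=np.load("pics/w1.npz");d=f["d"];p=imaging.camera_params("wrist");K=np.array(p["camera_matrix"]);T=np.array(p["tool_from_camera"])
P=cloud((K,T[:3,3],T[:3,:3]),d)
for v in range(276,375,8):
    print(v,[tuple((P[v,u]*1000).round().astype(int)) if d[v,u]>0 else None for u in(190,240,300,317,340,400,455)])
E
```

```text
276 [(np.int64(-68), np.int64(-145), np.int64(214)), (np.int64(35), np.int64(-21), np.int64(-72)), (np.int64(35), np.int64(-6), np.int64(-72)), (np.int64(10), np.int64(-3), np.int64(-2)), (np.int64(35), np.int64(4), np.int64(-72)), (np.int64(36), np.int64(19), np.int64(-73)), (np.int64(-64), np.int64(141), np.int64(201))]
284 [(np.int64(-78), np.int64(-147), np.int64(215)), (np.int64(35), np.int64(-20), np.int64(-78)), (np.int64(36), np.int64(-5), np.int64(-79)), (np.int64(9), np.int64(-2), np.int64(-10)), (np.int64(36), np.int64(4), np.int64(-79)), (np.int64(35), np.int64(18), np.int64(-79)), (np.int64(-79), np.int64(149), np.int64(218))]
292 [(np.int64(35), np.int64(-30), np.int64(-82)), (np.int64(35), np.int64(-18), np.int64(-83)), (np.int64(36), np.int64(-5), np.int64(-84)), (np.int64(9), np.int64(-2), np.int64(-18)), (np.int64(36), np.int64(4), np.int64(-84)), (np.int64(35), np.int64(17), np.int64(-83)), (np.int64(35), np.int64(30), np.int64(-82))]
300 [(np.int64(35), np.int64(-28), np.int64(-88)), (np.int64(35), np.int64(-17), np.int64(-88)), (np.int64(36), np.int64(-5), np.int
[... 2336 characters left out ...]
.int64(-89)), (np.int64(24), np.int64(28), np.int64(-90))]
364 [(np.int64(22), np.int64(-29), np.int64(-90)), (np.int64(22), np.int64(-18), np.int64(-90)), (np.int64(21), np.int64(-5), np.int64(-88)), (np.int64(-8), np.int64(-2), np.int64(-45)), (np.int64(21), np.int64(4), np.int64(-89)), (np.int64(21), np.int64(17), np.int64(-90)), (np.int64(21), np.int64(29), np.int64(-89))]
372 [(np.int64(21), np.int64(-28), np.int64(-92)), (np.int64(21), np.int64(-18), np.int64(-91)), (np.int64(21), np.int64(-5), np.int64(-92)), (np.int64(21), np.int64(-1), np.int64(-91)), (np.int64(21), np.int64(4), np.int64(-92)), (np.int64(21), np.int64(16), np.int64(-92)), (np.int64(21), np.int64(28), np.int64(-92))]
```

>>> {"fn": "apply_moves", "kwargs": {"commands": [[0,-0.03,-0.09,-0.3,-0.015],[0,0,0,-0.6,0],[0,0,0,-0.6,0],[0,0,0,-0.4,0],[0,0,0,-0.25,0],[0,0,0,-0.1,0],[0,0,0,0,0]]}}

```text
clock: 2.52
position: [0.5517, -0.0548, 0.092]
ee_rot: [3.128, 0.294, 0.0]
force: [0.0, 0.7, 0.5]
width: 0.007
gripper_force: 0.0
```

```bash
python3 - <<'E'
from h import *
rep()
E
```

```text
t 2.525 TCP [ 0.5517 -0.0548  0.092 ] ins [-0.1852  0.0546] yaw err deg -0.45 F ins [0.14 0.69] 0.51 w 0.007
```

>>> {"fn": "apply_moves", "kwargs": {"commands": [[0,-0.08,0.07,0,0.015],[0,-0.082,-0.016,0,0],[0,-0.082,-0.016,0,0],[0,-0.082,-0.016,0,0],[0,-0.082,-0.016,0,0],[0,-0.082,-0.016,0,0],[0,-0.082,-0.016,0,0],[0,-0.082,-0.016,0,0],[0,-0.082,-0.016,0,0],[0,-0.082,-0.016,0,0],[0,0,0,0,0],[0,0,0,0,0]]}}

```text
clock: 4.03
position: [0.5015, -0.0592, 0.0913]
ee_rot: [3.126, 0.306, -0.003]
force: [0.6, -0.4, -0.7]
width: 0.008
gripper_force: 0.0
```

```bash
python3 - <<'E'
from h import *
s=rep();im,d=snap("top","t2")
cv2.imwrite("pics/t2c.png",cv2.resize(im[130:300,230:400,::-1],None,fx=3.5,fy=3.5,interpolation=cv2.INTER_CUBIC))
E
```

```text
t 4.025 TCP [ 0.5015 -0.0592  0.0913] ins [-0.2353  0.06  ] yaw err deg -0.01 F ins [ 0.53 -0.48] -0.71 w 0.008
```

View pics/t2c.png

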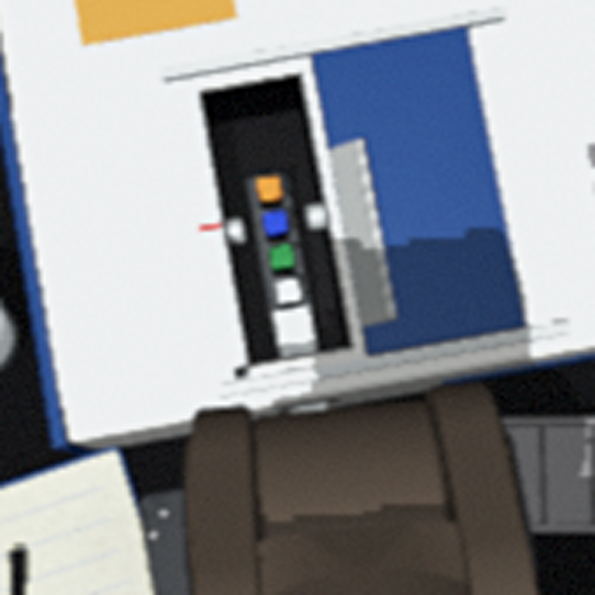

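The slide moved: the blue cap is now level with the red mark and amber sits one pocket behind it. I measure the caps before and after.

```bash
cat >> h.py <<'E'
def caps(im,c):
    h=cv2.cvtColor(im,cv2.COLOR_RGB2HSV);out={}
    v,u=np.mgrid[0:im.shape[0],0:im.shape[1]]
    ctr=pix(c,[*wor([-.035,.06]),.1])
    box=(abs(u-ctr[0])<120)&(abs(v-ctr[1])<120)
    for n,a,b in(("amber",8,24),("blue",112,130),("green",45,80)):
        m=((h[...,0]>=a)&(h[...,0]<=b)&(h[...,1]>110)&(h[...,2]>60)&box)
        # restrict to slide channel in instrument y
        o,r0=c[1],0
        K,o,r=c;D=np.stack([(u-K[0,2])/K[0,0],-(v-K[1,2])/K[1,1],-np.ones(u.shape)],-1)@r.T
        Q=o+D*((.1-o[2])/D[...,2])[...,None];q=(Q[...,:2]-C)@RI
        m&=(abs(q[...,1]-.06)<.014)&(q[...,0]>-.135)&(q[...,0]<.022)
        w=(m*h[...,1].astype(float));out[n]=((q*w[...,None]).sum((0,1))/max(w.sum(),1)).round(4).tolist()+[int(m.sum())]
    return out
E
python3 - <<'E'
from h import *
for f in("top","t2"):print(caps(np.load(f"pics/{f}.npz")["im"],cam("top")))
print(caps(np.load("pics/scene.npz")["im"],cam("scene")))
im,d=snap("scene","s2");print(caps(im,cam("scene")))
E
```

```text
{'amber': [0.0043, 0.0606, 57], 'blue': [-0.0156, 0.0605, 55], 'green': [-0.0359, 0.0604, 46]}
{'amber': [-0.0368, 0.0604, 56], 'blue': [-0.0568, 0.0606, 55], 'green': [-0.0769, 0.0604, 45]}
{'amber': [0.0058, 0.0618, 59], 'blue': [-0.0144, 0.0611, 48], 'green': [-0.0343, 0.0611, 31]}
{'amber': [-0.0352, 0.0618, 53], 'blue': [-0.0553, 0.0618, 46], 'green': [-0.0756, 0.0617, 34]}
```

Both cameras give 41.1 mm drawn, so about 18.9 mm remains.

>>> {"fn": "apply_moves", "kwargs": {"commands": [[0,-0.062,-0.012,0,0],[0,-0.062,-0.012,0,0],[0,-0.062,-0.012,0,0],[0,-0.062,-0.012,0,0],[0,-0.04,-0.008,0,0],[0,-0.02,-0.004,0,0],[0,0,0,0,0],[0,0,0,0,0]]}}

```text
clock: 5.12
position: [0.4838, -0.0625, 0.0917]
ee_rot: [3.127, 0.306, -0.001]
force: [1.1, 0.4, 0.6]
width: 0.008
gripper_force: 0.5
```

```bash
python3 - <<'E'
from h import *
rep()
for n in("top","scene"):
    im,d=snap(n,n+"3");print(caps(im,cam(n)))
E
```

```text
t 5.125 TCP [ 0.4838 -0.0625  0.0917] ins [-0.2534  0.0602] yaw err deg 0.01 F ins [1.13 0.15] 0.58 w 0.008
{'amber': [-0.0553, 0.0606, 53], 'blue': [-0.0749, 0.0605, 53], 'green': [-0.0952, 0.0604, 44]}
{'amber': [-0.0532, 0.0619, 53], 'blue': [-0.0734, 0.0618, 47], 'green': [-0.0935, 0.0612, 36]}
```

>>> {"fn": "apply_moves", "kwargs": {"commands": [[0,-0.013,-0.003,0,0],[0,0,0,0,0],[0,0,0,0,0]]}}

```text
clock: 5.6
position: [0.4835, -0.0626, 0.0918]
ee_rot: [3.127, 0.307, 0.001]
force: [2.7, 0.2, -1.9]
width: 0.002
gripper_force: 1.5
```

```bash
python3 - <<'E'
from h import *
rep()
for n in("top","scene"):
    im,d=snap(n,n+"4");print(caps(im,cam(n)))
E
```

```text
t 5.6 TCP [ 0.4835 -0.0626  0.0918] ins [-0.2537  0.0601] yaw err deg 0.01 F ins [ 2.72 -0.33] -1.88 w 0.002
{'amber': [-0.0554, 0.0605, 54], 'blue': [-0.0752, 0.0605, 53], 'green': [-0.0953, 0.0604, 44]}
{'amber': [-0.0537, 0.0618, 51], 'blue': [-0.0738, 0.0618, 48], 'green': [-0.0937, 0.0615, 33]}
```

Drawn about 59.5 mm, which is well centred. Back off from the lip, lift, and locate the cover lip.

>>> {"fn": "apply_moves", "kwargs": {"commands": [[0,0.08,0.015,0,0],[0,0.08,0.015,0,0],[0,0,0,0.4,0],[0,0,0,0.7,0],[0,0,0,0.7,0],[0,0,0,0.2,0],[0,0,0,0,0],[0,0,0,0,0]]}}

```text
clock: 6.7
position: [0.492, -0.0609, 0.2104]
ee_rot: [-3.126, -0.307, 0.004]
force: [0.6, 0.5, 0.1]
width: 0.007
gripper_force: 0.0
```

```bash
python3 - <<'E'
from h import *
rep()
for n in("top","scene"):
    im,d=snap(n,n+"5");c=cam(n);print(caps(im,c));P=cloud(c,d);q=(P[...,:2]-C)@RI
    m=(d>0)&(P[...,2]>.133)&(P[...,2]<.142)&(q[...,0]>-.12)&(q[...,0]<.03)&(abs(q[...,1])<.1)
    print(n,m.sum(),np.percentile(q[m],[3,50,97],axis=0).round(4).tolist())
    h=cv2.cvtColor(im,cv2.COLOR_RGB2HSV)
    m=(d>0)&(h[...,0]>100)&(h[...,0]<130)&(h[...,1]>120)&(abs(P[...,2]-.126)<.005)&(q[...,0]>-.14)&(q[...,0]<.03)&(q[...,1]>-.15)&(q[...,1]<.1)
    print("cover",m.sum(),np.percentile(q[m],[1,50,99],axis=0).round(4).tolist())
E
```

```text
t 6.7 TCP [ 0.492  -0.0609  0.2104] ins [-0.245   0.0602] yaw err deg 0.01 F ins [0.67 0.42] 0.12 w 0.007
{'amber': [-0.0555, 0.0604, 55], 'blue': [-0.0752, 0.0605, 53], 'green': [-0.0956, 0.0605, 47]}
top 253 [[-0.1171, 0.0062], [-0.0742, 0.0108], [-0.0293, 0.0164]]
cover 3220 [[-0.1386, -0.0612], [-0.0515, -0.0253], [0.0263, 0.0216]]
{'amber': [-0.0537, 0.0618, 51], 'blue': [-0.0737, 0.0618, 47], 'green': [-0.0937, 0.0612, 35]}
scene 302 [[-0.116, 0.0059], [-0.0701, 0.0118], [-0.0274, 0.0181]]
cover 2044 [[-0.1381, -0.0601], [-0.0187, -0.0227], [0.0278, 0.0235]]
```

>>> {"fn": "apply_moves", "kwargs": {"commands": [[0,0.79,-0.227,0,0],[0,0.79,-0.227,0,0],[0,0.79,-0.227,0,0],[0,0.78,-0.227,0,0],[0,0,0,-0.3,0],[0,0,0,-0.5,0],[0,0,0,-0.25,0],[0,0,0,0,0],[0,0,0,0,0]]}}

```text
clock: 7.92
position: [0.6822, -0.1153, 0.1498]
ee_rot: [3.126, 0.307, 0.002]
force: [1.1, 0.1, 0.0]
width: 0.007
gripper_force: 0.0
```

```bash
python3 - <<'E'
from h import *
s=rep();im,d=snap("wrist","w6")
c=cam("wrist",s)
print([pix(c,[*wor([x,.008]),.138]).round(0) for x in(-.12,-.02)])
E
```

```text
t 7.925 TCP [ 0.6822 -0.1153  0.1498] ins [-0.0689 -0.0301] yaw err deg 0.01 F ins [ 1.11 -0.09] 0.03 w 0.007
[array([252., 374.]), array([242., 187.])]
```

View pics/w6.png

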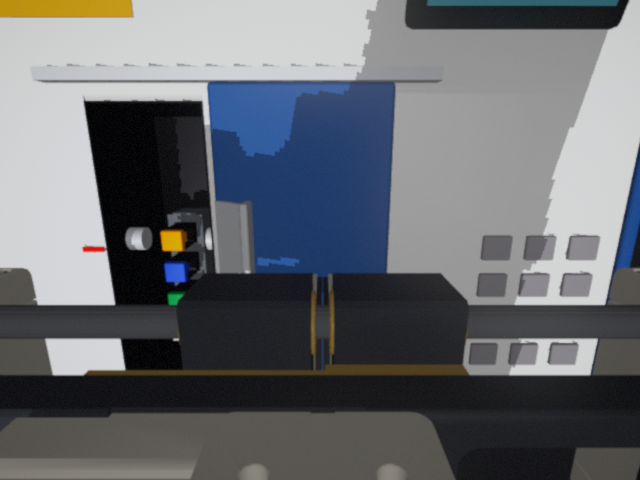

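Wrist view: the amber cap (172,240) is in line with both snouts (140,238) and (208,238). The cover lip is at about (235,250), left of the fingers. Descend and push left.

>>> {"fn": "apply_moves", "kwargs": {"commands": [[0,0,0,-0.2,0],[0,0,0,-0.13,0],[0,0,0,0,0],[0,-0.026,0.131,0,0],[0,-0.026,0.131,0,0],[0,-0.026,0.131,0,0],[0,-0.026,0.131,0,0],[0,-0.026,0.131,0,0],[0,-0.026,0.131,0,0],[0,-0.026,0.131,0,0],[0,-0.026,0.131,0,0],[0,0,0,0,0]]}}

```text
clock: 9.48
position: [0.6691, -0.0509, 0.129]
ee_rot: [-3.125, -0.309, 0.0]
force: [0.7, -1.1, 0.0]
width: 0.007
gripper_force: 0.0
```

```bash
python3 - <<'E'
from h import *
rep()
im,d=snap("scene","s7");c=cam("scene");P=cloud(c,d);q=(P[...,:2]-C)@RI
h=cv2.cvtColor(im,cv2.COLOR_RGB2HSV)
m=(d>0)&(h[...,0]>100)&(h[...,0]<130)&(h[...,1]>120)&(abs(P[...,2]-.126)<.005)&(q[...,0]>-.14)&(q[...,0]<.03)&(q[...,1]>-.15)&(q[...,1]<.12)
print("cover",m.sum(),np.percentile(q[m],[1,50,99],axis=0).round(4).tolist())
E
```

```text
t 9.475 TCP [ 0.6691 -0.0509  0.129 ] ins [-0.0693  0.0356] yaw err deg 0.09 F ins [ 0.46 -1.2 ] 0.03 w 0.007
cover 323 [[-0.1139, -0.0163], [0.0091, 0.0458], [0.0285, 0.0674]]
```

>>> {"fn": "apply_moves", "kwargs": {"commands": [[0,-0.02,0.1,0.01,0],[0,-0.02,0.1,0,0],[0,-0.02,0.1,0,0],[0,-0.02,0.1,0,0],[0,-0.02,0.1,0,0],[0,-0.01,0.05,0,0],[0,-0.01,0.05,0,0],[0,0,0,0,0],[0,0,0,0,0]]}}

```text
clock: 10.65
position: [0.6623, -0.016, 0.1296]
ee_rot: [-3.126, -0.307, -0.0]
force: [-0.1, -0.6, 0.1]
width: 0.002
gripper_force: 0.1
```

```bash
python3 - <<'E'
from h import *
rep()
E
```

```text
t 10.65 TCP [ 0.6623 -0.016   0.1296] ins [-0.0692  0.0712] yaw err deg 0.02 F ins [-0.26 -0.53] 0.1 w 0.002
```

Not at the stop yet. Continue in small steps.

>>> {"fn": "apply_moves", "kwargs": {"commands": [[0,-0.01,0.05,0,0],[0,-0.01,0.05,0,0],[0,-0.01,0.05,0,0],[0,0,0,0,0]]}}

```text
clock: 11.15
position: [0.6614, -0.0119, 0.1302]
ee_rot: [3.122, 0.301, 0.003]
force: [2.6, -11.1, 1.4]
width: 0.007
gripper_force: 4.9
```

```bash
python3 - <<'E'
from h import *
rep();snap("top","t8");im,d=snap("scene","s8")
cv2.imwrite("pics/s8c.png",cv2.resize(im[140:340,150:400,::-1],None,fx=3,fy=3,interpolation=cv2.INTER_CUBIC))
E
```

```text
t 11.15 TCP [ 0.6614 -0.0119  0.1302] ins [-0.0693  0.0754] yaw err deg -0.18 F ins [  0.4  -11.35] 1.37 w 0.007
```

View pics/s8c.png

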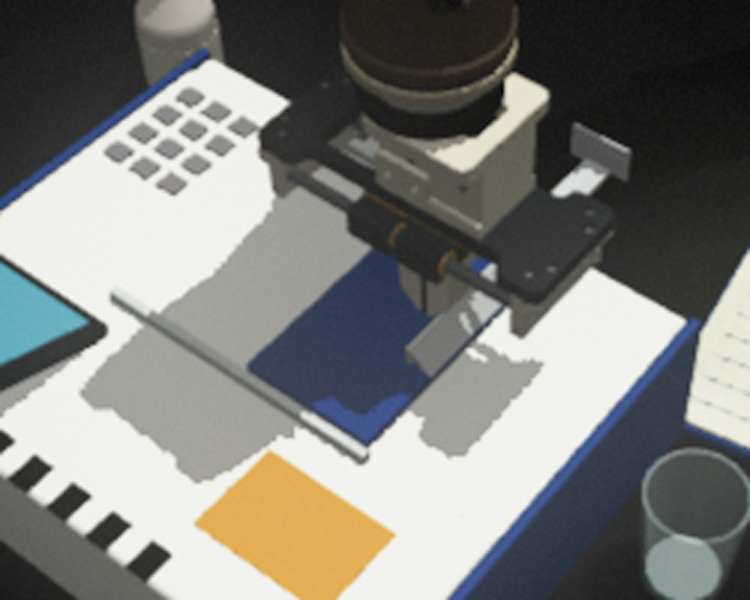

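The 11 N force says the cover is at its stop, and the picture shows the well covered. One short confirming push, then back off and lift clear.

>>> {"fn": "apply_moves", "kwargs": {"commands": [[0,-0.006,0.03,0,0],[0,0,0,0,0]]}}

```text
clock: 11.5
position: [0.6614, -0.0117, 0.1302]
ee_rot: [3.121, 0.299, 0.003]
force: [3.2, -14.4, 3.2]
width: 0.004
gripper_force: 6.1
```

>>> {"fn": "apply_moves", "kwargs": {"commands": [[0,0.02,-0.12,0,0],[0,0.02,-0.12,0,0],[0,0,0,0.3,0],[0,0,0,0.8,0],[0,-0.5,0,0.6,0],[0,-0.8,0,0.2,0],[0,-0.8,0,0,0],[0,-0.8,0,0,0],[0,-0.8,-0.3,0,0],[0,0,0,0,0],[0,0,0,0,0]]}}

```text
clock: 12.88
position: [0.4414, -0.0374, 0.2448]
ee_rot: [3.126, 0.307, 0.004]
force: [-0.1, -0.2, 1.4]
width: 0.003
gripper_force: 0.0
```

```bash
python3 - <<'E'
from h import *
rep()
for n in("top","scene"):
    im,d=snap(n,n+"9");c=cam(n);P=cloud(c,d);q=(P[...,:2]-C)@RI;h=cv2.cvtColor(im,cv2.COLOR_RGB2HSV)
    m=(d>0)&(h[...,0]>100)&(h[...,0]<130)&(h[...,1]>120)&(abs(P[...,2]-.126)<.005)&(q[...,0]>-.14)&(q[...,0]<.03)&(q[...,1]>-.15)&(q[...,1]<.12)
    print("cover",m.sum(),np.percentile(q[m],[1,50,99],axis=0).round(4).tolist())
    m=(d>0)&(P[...,2]>.098)&(P[...,2]<.109)&(q[...,0]<-.24)&(q[...,0]>-.3)&(abs(q[...,1]-.06)<.03)
    if m.sum():print("lip",m.sum(),np.percentile(q[m],[3,50,97],axis=0).round(4).tolist())
E
```

```text
t 12.875 TCP [ 0.4414 -0.0374  0.2448] ins [-0.2901  0.093 ] yaw err deg 0.04 F ins [-0.12 -0.14] 1.38 w 0.003
cover 3254 [[-0.1385, 0.0191], [-0.0519, 0.0552], [0.026, 0.1016]]
lip 33 [[-0.2702, 0.0382], [-0.2664, 0.0501], [-0.2646, 0.0718]]
cover 2492 [[-0.1375, 0.0205], [-0.0329, 0.06], [0.0261, 0.1032]]
lip 70 [[-0.2667, 0.0389], [-0.2641, 0.0616], [-0.2619, 0.081]]
```

View pics/scene9.png

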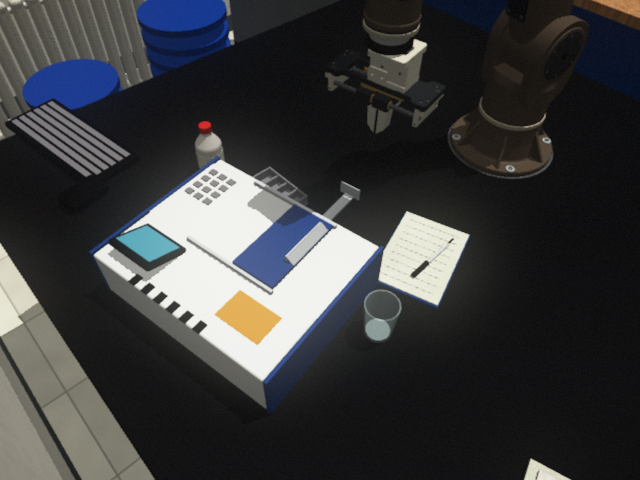

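The cover is fully shut, the slide stands drawn out (lip at about (347,190)), the bystanders are undisturbed and the arm is clear.

```bash
python3 -c "
from cell import arm
print(arm.sign_off())"
```

```text
the job is handed in; nothing more can be done
None
```

The job is handed in: the slide is drawn out about 59.5 mm (target 60), centring the amber filter in the beam to within about 0.5 mm. The cover is shut against its stop, and nothing around the instrument looks moved in the final picture.

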